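# Dock the cordless table lamp and turn its dimmer off

### The arm

A 6-joint arm with a two-finger parallel gripper is mounted at the origin on the work surface. World frame = base frame: x ahead of the robot, y to its left, z up, the work surface at z = 0. Lengths are in m, angles in rad, forces in N, time in s.
With the tool pointing down it reaches from about 0.35 to 0.775 m from the base axis. Payload 5.5 kg.
Tool frame: the origin (TCP) lies midway between the tips of the shut fingers; the grasp point (between the pads) lies 19 mm behind it; z points along the fingers, y is the direction in which the jaws open and shut (so a half turn about z gives the same grasp; the last joint's range is limited). The gripper opens to 85 mm and grips with 20 to 120 N. Pads are 22 mm wide; open, the fingers measure 114 mm over their backs; the gripper's body (76 mm by 85 mm) begins 54 mm behind the grasp point. The pads swing forward as they close: fully open they stand 13 mm farther back than shut.
Start: joints at [1.088, 0.313, 0.046, 1.304, 0, 1.431], TCP at [0.193, 0.542, 0.231] pointing down, gripper open.
Joint ranges: [-2.76, 2.76], [-0.86, 1.69], [-1.03, 1.26], [-2.2, 2.34], [-1.47, 1.5], [-3.14, 3.14]. Speed limits (rad/s): [2.57, 2.57, 3.14, 3.14, 3.14, 3.14].

### API

Orientations are given as a unit quaternion [w, x, y, z].
In Python, from rig import env gives the robot as it stands.
- The arm moves only by the shell command python3 -m inch 'ROWS' [FORCE]. ROWS is a JSON object of lists of equal length, an entry for each row: "xyz": the shift along the world's x, y, z in m, a list of three; "twist": the turn about the world's z in rad; "fingers": the closure, from -1 (fully open) to 1 (shut). In form: {"xyz": [[tx, ty, tz], ...], "twist": [twist, ...], "fingers": [fingers, ...]}. A call has exactly 10 rows; each row shifts and turns the commanded pose from where the row before left it; what a row does not reach is not made up. A row lasts 1/8 s, in which the tool goes at most 62.5 mm and 10.7 degrees, less where a joint would pass 70% of its speed; a pose out of reach is approached as far as the arm can. A call with a gripper value outside its range is refused whole. The fingers move at their own pace and stop on an object; FORCE is the grip in N (left out, the last holds). Time passes only in rows, so rows that do not move let the fingers close, or fill a call up. It gives the time, the measured TCP pose, the force and the opening at its end, in the units of the state.
- env.state(): the state, without advancing time (a new reading comes with each control period).
- env.get_image(name): name is "scene" or "top" or "wrist"; returns (picture, depth): 420x560x3 uint8, red, green, blue; 420x560 float32, m along the optical axis (not along the pixel's ray), 0 where there is no reading.
- env.camera_info(name): a dict with "camera_matrix" (3x3 intrinsics, pixels), "k1" (the pictures are not rectified: a ray, as slopes to the right and down, at radius r is drawn at 1 + k1 r^2 times it, then the intrinsics apply), "pose" (4x4, takes a point from camera to world coordinates). Camera axes: x right, y up, looking along -z (the intrinsics and any distortion apply to the point x, -y, -z); pixel columns grow to the right and rows downward; lengths in m; the calibration is good to about 2 mm. A picture is of the moment at which its call begins: read the wrist's pose just before it. camera_info takes no time and is no camera call; for the wrist camera it gives the pose at the moment of the call.
- env.sign_off(): hands the job in, once; it reports no verdict.
The state is a dict: "clock": time; "qpos": joint angles; "joint_velocities": joint speeds; "joint_efforts": joint torques, N m; "tcp_pos": TCP position; "eef_rot": TCP orientation; "force": force on the tool from outside, world axes, zero at the start; "torque": the same for the moment, N m; "opening": opening from 0.0 (shut) to 1.0 (fully open).
Only numpy, scipy, OpenCV 4.12 (cv2) and the standard library are available. Lean on these libraries where they do the work, as an engineer would, in place of code of your own. Each camera call takes 0.05 s, during which the arm holds its last target.

### The job

Closing time: take the cordless table lamp out of its slanted wooden rack and stand it upright in the square pocket of the charging dock, setting it down without banging it, and let go of it. Then take hold of the dimmer knob on its top and turn it anticlockwise (seen from above) all the way to its off stop, leaving the lamp standing in the dock and the jar, coasters and bowl where they are.

Things in the scene. Friction and masses are not known exactly. Their poses are not given: they have to be found in the camera images.
- lamp: Loose cordless lamp, 0.4 to 0.65 kg. Origin: centre of the foot's underside; z up the lamp. Dark wooden foot 60 x 60 mm, 16 mm tall; white square shaft 44 x 44 mm with thin dark edges up to 150 mm; knob on top, up to 183 mm. Sides parallel to x and y; any quarter turn fits the dock. Starts leaning in the rack, top tipped towards the rack's +x (away from the robot), z 40 degrees off vertical.
- dimmer (a joint): Angle of the dimmer knob (rad): 0 is the off stop, fully anticlockwise seen from above; it grows clockwise, to 3.3. Starts between 1.9 and 2.9, so it may take more than one grip. It turns stiffly (0.06 N m) and stays where left; the stop is hard.
- dimmer_grip (a point): Grip point on the knob's axis, 172 mm up the lamp from its foot. Steel knob: a disc of 40 mm diameter on the lamp's top (150 to 157 mm up) with a straight wing bar across it, 38 mm long, 11 mm thick, 26 mm tall (157 to 183 mm up). Axes turn with the knob: x along the wing bar, y across it (squeeze along y), z up the lamp.
- rack: Fixed slanted wooden rack, base 150 x 100 mm. Origin: centre of its underside; +x is where the lamp leans. Its ledge holds the foot centre at x -30, y 0, z 50 mm, with cheeks 12 mm tall beside the foot (4 mm clear), a 26 mm wall behind it and a 34 mm wide back rest behind the shaft, 45 to 90 mm up the lamp. The upper shaft (90 to 150 mm) is free on all sides; the lamp lifts straight up out.
- dock: Fixed black charging dock, 85 mm square, 25 mm tall, open on top. Origin: centre of its underside; x and y parallel to its sides. Square pocket 67 x 67 mm, its rim flaring outwards above 17 mm height; the pocket's floor lies 8 mm above the origin.
- dock_floor (a point): Centre of the dock's pocket floor; the lamp's origin comes to rest here within the 3.5 mm play per side. Axes as the dock.
- lamp_foot (a point): The centre of the underside of the lamp's foot (same point as the lamp's origin).
- jar: Bystander: closed glass jar with a wooden lid, 76 mm diameter, 110 mm tall. Origin at the centre of its underside.
- coasters: Bystander: stack of wooden coasters, 94 mm diameter, 32 mm tall. Origin at the centre of its underside.
- bowl: Bystander: white bowl, 110 mm diameter, 50 mm tall. Origin at the centre of its underside.
Things that resemble listed ones, but are neither listed nor needed, are in the scene too. Of the things that look like the lamp, the smaller one is meant. What is shaped like the dock but yellow is not meant.

How it is judged:
On the way, in this order (a step that is already met when the one before it is completed fails the run):
1. the lamp stands upright on the floor of the dock's pocket and has been let go (horizontal distance between lamp_foot and dock_floor below 0.008 m and z of lamp_foot in the frame of dock_floor below 0.004 m and angle between lamp's own z axis and vertical below 0.06 rad and contact force between the fingers and lamp below 0.1 N), for 0.2 s.
2. the dimmer knob has been turned to its off stop (value of joint dimmer below 0.06 rad), for 0.2 s.
At the end, for the whole second after the job is handed in: The dimmer is within 0.06 rad of its off stop; the lamp stands at rest in the dock's pocket, foot centre within 8 mm of the pocket's centre and less than 4 mm above its floor, upright within 0.06 rad (value of joint dimmer below 0.06 rad and horizontal distance between lamp_foot and dock_floor below 0.008 m and z of lamp_foot in the frame of dock_floor below 0.004 m and angle between lamp's own z axis and vertical below 0.06 rad and linear speed of lamp below 0.02 m/s); the robot touches nothing.
It fails at once if a bystander (jar, coasters or bowl) is moved more than 20 mm (distance of any of jar, coasters, bowl from where it was at the start of the episode above 0.02 m).
It fails at once if the lamp is banged into the dock (more than 80 N) (contact force between lamp and dock above 80 N).
It also fails if it takes over 72 s, if anything falls off the work surface, if the arm or the gripper's body presses on something with over 40 N, if the wrist force passes 120 N, or if a joint passes its speed limit or range.

## Working session

There is one attempt and no reset: what is moved stays moved. The work goes in short steps, Python scripts to look and compute and a shell command to move; the robot and the scene stay as the last step left them, time stands still between calls to the robot, and variables do not carry over. Pictures are saved under pics/ and viewed, and the job is handed in when it is done.

```bash
ls; mkdir -p pics; python3 - <<'E'
from rig import env
import cv2,numpy as np
print(env.state())
for n in ["scene","top","wrist"]:
    ci=env.camera_info(n); print(n,np.round(ci["camera_matrix"],1).tolist(),ci["k1"],np.round(ci["pose"],3).tolist())
    im,d=env.get_image(n); cv2.imwrite(f"pics/{n}0.png",im[:,:,::-1]); np.savez(f"pics/{n}0.npz",im=im,d=d,K=ci["camera_matrix"],k1=ci["k1"],P=ci["pose"])
E
```

```text
pics
{'clock': 0.0, 'qpos': array([ 1.08838709e+00,  3.13978279e-01,  4.49581871e-02,  1.30359277e+00,
       -2.23350981e-06,  1.43122076e+00]), 'joint_velocities': array([-0.00212102, -0.00101016,  0.00188155,  0.00036694,  0.00037251,
        0.00030893]), 'joint_efforts': array([-7.33147608e-04, -4.80628395e+01,  2.98533583e+01,  1.94989733e-02,
       -1.20749896e-04,  1.30441386e-06]), 'tcp_pos': array([0.19304414, 0.54107614, 0.23041295]), 'eef_rot': array([-2.76870018e-04,  1.70578518e-01,  9.85343668e-01, -8.65040265e-04]), 'force': array([ 0.21501407, -0.19244285,  0.29294545]), 'torque': array([-0.05165683,  0.02628365, -0.00069681]), 'opening': 1.0011532620702717}
scene [[544.4, 0.0, 274.8], [0.0, 544.4, 208.5], [0.0, 0.0, 1.0]] -0.06808192772386472 [[0.687, -0.585, 0.431, 1.17], [0.726, 0.557, -0.403, -0.447], [-0.004, 0.59, 0.808, 1.277], [0.0, 0.0, 0.0, 1.0]]
top [[402.7, 0.0, 279.5], [0.0, 402.7, 204.3], [0.0, 0.0, 1.0]] -0.00023769230638004735 [[-0.013, 0.988, -0.156, 0.422], [-1.0, -0.014, -0.008, 0.098], [-0.01, 0.155, 0.988, 1.042], [0.0, 0.0, 0.0, 1.0]]
wrist [[340.1, 0.0, 277.6], [0.0, 340.1, 208.7], [0.0, 0.0, 1.0]] -0.01262617522617822 [[0.336, -0.896, -0.29, 0.119], [0.942, 0.319, 0.104, 0.568], [-0.0, -0.308, 0.951, 0.373], [0.0, 0.0, 0.0, 1.0]]
```

View pics/scene0.png

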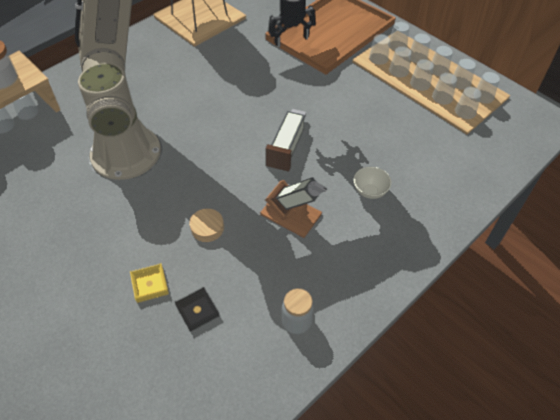

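View pics/top0.png

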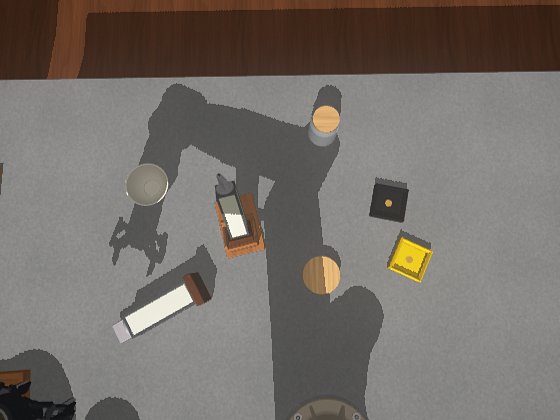

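View pics/wrist0.png

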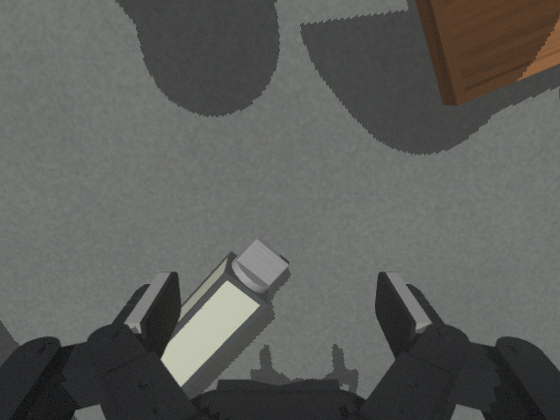

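The top view shows the rack with the lamp around (235,225), the dock at (388,201), the jar at (325,125), the coasters at (321,275) and the bowl at (147,185). The yellow decoy is at (410,260) and a larger decoy lamp lies at (160,310).

```bash
cat > h.py <<'E'
import numpy as np,cv2
def load(f):
    z=np.load(f); return z["im"],z["d"],z["K"],float(z["k1"]),z["P"]
def cloud(im,d,K,k1,P):
    v,u=np.mgrid[0:d.shape[0],0:d.shape[1]]
    uv=np.stack([u.ravel(),v.ravel()],1).astype(np.float64)[:,None]
    n=cv2.undistortPoints(uv,K,np.array([k1,0,0,0,0]))[:,0]
    z=d.ravel(); p=np.stack([n[:,0]*z,-n[:,1]*z,-z],1)
    w=p@P[:3,:3].T+P[:3,3]; w[z==0]=np.nan
    return w.reshape(d.shape+(3,))
E
python3 - <<'E'
from h import *
for n in ["top","scene"]:
    a=load(f"pics/{n}0.npz"); im=a[0]; w=cloud(*a)
    hsv=cv2.cvtColor(im,cv2.COLOR_RGB2HSV)
    np.save(f"pics/{n}w.npy",w)
    tab=w[(abs(w[...,2])<.015)]; print(n,"table z",np.median(tab[:,2]))
    boxes={"top":dict(dock=(365,175,412,226),jar=(305,100,345,150),coast=(298,252,345,298),bowl=(122,160,172,210),yel=(385,232,436,286)),
           "scene":dict(dock=(172,285,222,332),jar=(275,285,320,335),bowl=(350,160,395,200))}[n]
    for k,(x0,y0,x1,y1) in boxes.items():
        q=w[y0:y1,x0:x1].reshape(-1,3); q=q[np.isfinite(q[:,0])]
        zt=np.percentile(q[:,2],99)
        s=q[q[:,2]>0.012]; t=q[q[:,2]>zt-.006]
        for nm,g in(("all",s),("top",t)):
            r=cv2.minAreaRect((g[:,:2]*1000).astype(np.float32)); print(k,nm,len(g),"zt",round(zt,4),np.round(r[0],1),np.round(r[1],1),round(r[2],1))
    x0,y0,x1,y1={"top":(205,165,270,265),"scene":(255,170,330,238)}[n]
    q=w[y0:y1,x0:x1].reshape(-1,3); c=im[y0:y1,x0:x1].reshape(-1,3).astype(int)
    ok=q[:,2]>.012;q=q[ok];c=c[ok]
    # base low slab
    for lo,hi in((.006,.03),(.012,.2),(.1,.25)):
        g=q[(q[:,2]>lo)&(q[:,2]<hi)]
        if len(g)>5:
            r=cv2.minAreaRect((g[:,:2]*1000).astype(np.float32)); print("rack",lo,hi,len(g),np.round(r[0],1),np.round(r[1],1),round(r[2],1))
E
python3 - <<'E'
import cv2
a=cv2.imread('pics/top0.png')[155:275,190:290]; b=cv2.imread('pics/scene0.png')[165:245,240:340]
import numpy as np
cv2.imwrite('pics/crop0.png',np.hstack([cv2.resize(a,None,fx=4.8,fy=4.8)[:560,:380],cv2.resize(b,None,fx=4,fy=7)[:560,:400] if 0 else cv2.copyMakeBorder(cv2.resize(b,None,fx=4,fy=4),0,240,0,0,0)]))
E
```

```text
top table z -0.0009624949880502331
dock all 480 zt 0.0248 [ 584.2 -174.6] [86.  86.1] 77.5
dock top 325 zt 0.0248 [ 584.3 -174.7] [84.9 86. ] 77.8
jar all 989 zt 0.1121 [774.   -8.6] [69.6 71.4] 36.1
jar top 537 zt 0.1121 [777.8  -9.3] [62.9 64.9] 88.5
coast all 1137 zt 0.0349 [402.9   6.4] [92.9 91. ] 44.4
coast top 978 zt 0.0349 [402.8   6.5] [89.2 92.8] 87.5
bowl all 1007 zt 0.0514 [634.3 442.2] [107.3 105.9] 44.9
bowl top 244 zt 0.0514 [634.3 442.2] [107.3 105.9] 44.9
yel all 507 zt 0.0245 [ 438.5 -219.8] [86.  85.4] 64.4
yel top 341 zt 0.0245 [ 438.7 -219.8] [85.7 85. ] 64.5
rack 0.006 0.03 218 [530.7 211. ] [148.4  98.8] 13.7
rack 0.012 0.2 2160 [544.4 214.4] [176.4  98.8] 13.7
rack 0.1 0.25 1063 [572.3 221. ] [118.9  46.1] 13.2
scene table z -0.0011685143452808688
dock all 466 zt 0.0259 [ 588.8 -177.1] [86.2 88.8] 77.5
dock top 222 zt 0.0259 [ 588.6 -176.9] [86.2 86.2] 76.6
jar all 1130 zt 0.1119 [783.6 -15.4] [73.  71.9] 1.3
jar top 462 zt 0.1119 [781.2 -12.6] [63.9 66.9] 18.9
bowl all 689 zt 0.0503 [636.4 440. ] [107.  111.3] 33.2
bowl top 144 zt 0.0503 [636.9 439.4] [105.2 109. ] 41.5
rack 0.006 0.03 263 [537.4 206.1] [146.5 101.4] 11.9
rack 0.012 0.2 1798 [549.8 208.8] [170.6 101.6] 11.3
rack 0.1 0.25 726 [575.  218.1] [117.6  51.2] 13.2
```

View pics/crop0.png

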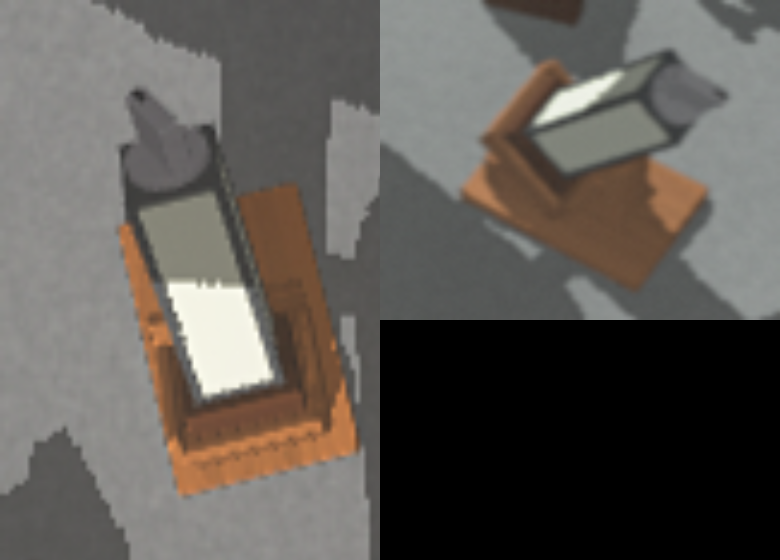

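Both cameras agree to within a few mm on the rack at about (534, 208) mm, yaw 13.4°, and the dock at about (586, -175.5) mm, yaw -12.7°. I'll go above the upper shaft and refine with the wrist camera.

```bash
python3 -m inch '{"xyz":[[0.044,-0.0355,0.003],[0.044,-0.0355,0.003],[0.044,-0.0355,0.003],[0.044,-0.0355,0.003],[0.044,-0.0355,0.003],[0.044,-0.0355,0.003],[0.044,-0.0355,0.003],[0.044,-0.0355,0.003],[0.044,-0.0355,0.003],[0,0,0]],"twist":[0.064,0.064,0.064,0.064,0.064,0.064,0.064,0.064,0.064,0],"fingers":[-1,-1,-1,-1,-1,-1,-1,-1,-1,-1]}' 60
cat > snap.py <<'E'
import sys
from rig import env
from h import *
def snap(n,name):
    ci=env.camera_info(n); im,d=env.get_image(n)
    cv2.imwrite(f"pics/{name}.png",im[:,:,::-1]); np.savez(f"pics/{name}.npz",im=im,d=d,K=ci["camera_matrix"],k1=ci["k1"],P=ci["pose"])
if __name__=="__main__":
    for a in sys.argv[1:]:
        n,name=a.split(":"); snap(n,name)
    s=env.state(); R=s["eef_rot"]; w,x,y,z=R
    print(s["clock"],np.round(s["tcp_pos"],4),"yaw_y",round(np.arctan2(1-2*(x*x+z*z),2*(x*y-w*z)),4),"f",np.round(s["force"],2),"t",np.round(s["torque"],3),"op",round(s["opening"],3),"q6",round(s["qpos"][5],3))
E
python3 snap.py wrist:w1
```

```text
clock: 1.4
tcp_pos: [0.5921, 0.2189, 0.2571]
eef_rot: [-0.0, -0.114, 0.994, -0.0]
force: [-1.1, -0.4, 0.0]
opening: 0.995
1.45 [0.5903 0.2204 0.2572] yaw_y 1.8003 f [-0.14  1.25 -0.42] t [0.027 0.031 0.017] op 1.002 q6 0.0
```

View pics/w1.png

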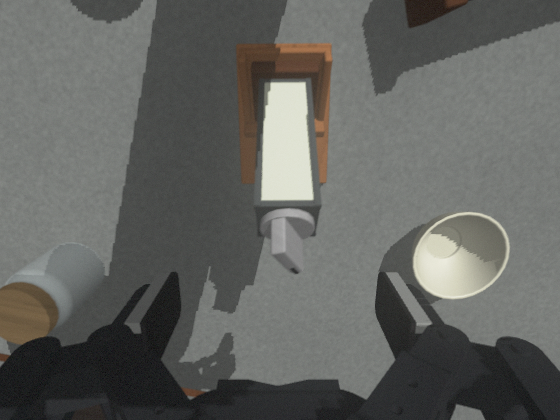

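```bash
python3 - <<'E'
from h import *
from rig import env
print(np.round(env.state()["qpos"],4))
a=load("pics/w1.npz"); w=cloud(*a); im=a[0].astype(int)
q=w[60:280,230:345].reshape(-1,3); c=im[60:280,230:345].reshape(-1,3)
ok=np.isfinite(q[:,0]); q=q[ok];c=c[ok]
print("zmax",q[:,2].max(), q[np.argmax(q[:,2])])
# white face: bright
m=(c.min(1)>150)&(q[:,2]>.07)
g=q[m]; mu=g.mean(0); U,S,V=np.linalg.svd(g-mu,full_matrices=False); n=V[2]*np.sign(V[2][2]); print("face",m.sum(),mu,n,"tilt",np.degrees(np.arccos(n[2]))," expect 50; yaw",np.degrees(np.arctan2(-n[1],-n[0])), "axis dir",V[0])
yaw=np.radians(13.4);ex=np.array([np.cos(yaw),np.sin(yaw)]);ey=np.array([-ex[1],ex[0]])
g2=g[:,:2]@ey; print("white ey range",np.percentile(g2,[1,99]), "mid",np.percentile(g2,[1,99]).mean())
# all lamp pts high
h=q[(q[:,2]>.11)]; 
r=cv2.minAreaRect((h[:,:2]*1000).astype(np.float32));print(r)
print("foot est ey",np.array([.5048,.2015])@ey, "face pos along ex,z", mu[:2]@ex-np.array([.5048,.2015])@ex, mu[2]-.05)
d=mu[:2]-np.array([.5048,.2015]); X=d@ex;Z=mu[2]-.05; t=np.radians(40)
print("lamp coords x,z",X*np.cos(t)-Z*np.sin(t), X*np.sin(t)+Z*np.cos(t))
low=w[30:190,225:340].reshape(-1,3); low=low[(low[:,2]>.006)&(low[:,2]<.03)]
r=cv2.minAreaRect((low[:,:2]*1000).astype(np.float32));print("base",r)
# knob
E
```

```text
[2.2990e-01 4.2230e-01 2.6740e-01 1.4175e+00 3.0000e-04 4.0000e-04]
zmax 0.20302878064548013 [0.60446328 0.22511991 0.20302878]
face 5922 [0.54933259 0.21596988 0.13946374] [-0.73451755 -0.17589905  0.65539567] tilt 49.05034123424673  expect 50; yaw 13.467321737650432 axis dir [0.64363392 0.12539705 0.7549907 ]
white ey range [0.06522792 0.10015339] mid 0.08269065264553585
((577.2334594726562, 221.99781799316406), (111.20581817626953, 46.03326416015625), 13.410240173339844)
foot est ey 0.0790279977753428 face pos along ex,z 0.046673596638743264 0.08946374216020962
lamp coords x,z -0.021752135631288118 0.0985344121613491
base ((533.0682983398438, 211.6410369873047), (149.53033447265625, 100.24552154541016), 13.415597915649414)
```

```bash
python3 -m inch '{"xyz":[[-0.001,0.0035,0],[0,0,-0.02],[0,0,-0.025],[0,0,-0.025],[0,0,-0.025],[0,0,-0.016],[0,0,-0.01],[0,0,0],[0,0,0],[0,0,0]],"twist":[0,0,0,0,0,0,0,0,0,0],"fingers":[-1,-1,-1,-1,-1,-1,-1,-1,-1,-1]}' 60
python3 snap.py wrist:w2 scene:s2
```

```text
clock: 2.7
tcp_pos: [0.5889, 0.2257, 0.1383]
eef_rot: [0.001, -0.116, 0.993, 0.0]
force: [-0.3, -0.4, -0.0]
opening: 1.0
2.8 [0.5887 0.2256 0.138 ] yaw_y 1.8038 f [ 1.05  0.5  -0.27] t [-0.003 -0.006 -0.017] op 0.998 q6 0.006
```

View pics/w2.png

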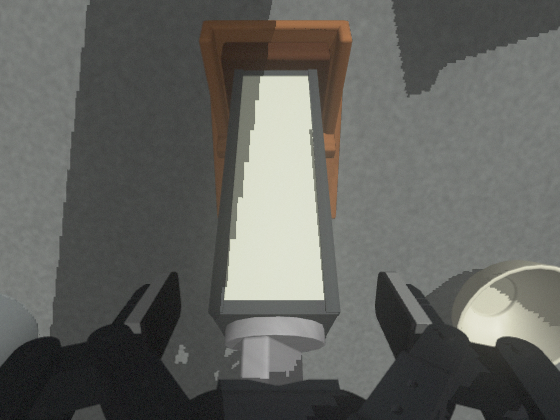

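View pics/s2.png

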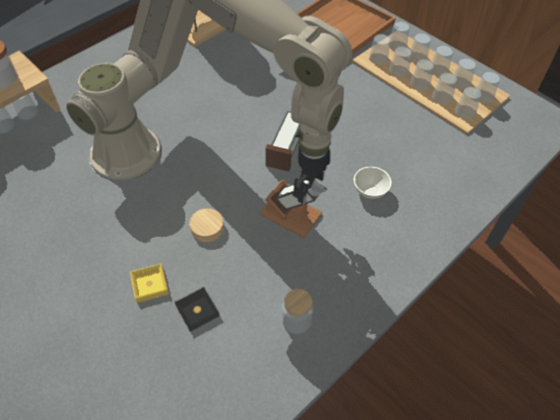

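The shaft (columns 210-338) is centred between the pads at columns 178 and 380, and the gripper body clears the knob. Next I'll grip and lift.

```bash
python3 -m inch '{"xyz":[[0,0,0],[0,0,0],[0,0,0],[0,0,0],[0,0,0],[0,0,0.005],[0,0,0.01],[0,0,0.015],[0,0,0.02],[0,0,0]],"twist":[0,0,0,0,0,0,0,0,0,0],"fingers":[1,1,1,1,1,1,1,1,1,1]}' 60
python3 snap.py wrist:w3
```

```text
clock: 4.05
tcp_pos: [0.5898, 0.2261, 0.1899]
eef_rot: [0.002, -0.116, 0.993, 0.0]
force: [0.5, -0.1, -4.6]
opening: 0.507
4.1 [0.5891 0.2259 0.1885] yaw_y 1.8041 f [ 0.31  0.9  -4.96] t [ 0.044 -0.164  0.027] op 0.508 q6 0.006
```

View pics/w3.png

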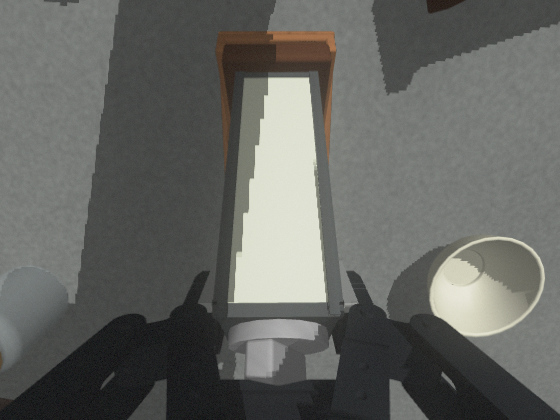

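```bash
python3 -m inch '{"xyz":[[0,0,0.03],[0,0,0.03],[0,-0.02,0],[0.005,-0.04,0],[0.005,-0.05,0],[0.005,-0.05,0],[0.005,-0.03,0],[0,-0.01,0],[0,0,0],[0,0,0]],"twist":[0,0,-0.08,-0.1,-0.1,-0.1,-0.076,0,0,0],"fingers":[1,1,1,1,1,1,1,1,1,1]}' 60
python3 snap.py
python3 -m inch '{"xyz":[[0,0,0],[0,0,0],[0,0,0],[0,0,0],[0,0,0],[0,0,0],[0,0,0],[0,0,0],[0,0,0],[0,0,0]],"twist":[0,0,0,0,0,0,0,0,0,0],"fingers":[1,1,1,1,1,1,1,1,1,1]}' 20
python3 snap.py wrist:w4 scene:s4
```

```text
clock: 5.35
tcp_pos: [0.608, 0.0268, 0.2471]
eef_rot: [-0.0, 0.11, 0.994, 0.0]
force: [0.1, 0.7, -5.6]
opening: 0.504
5.35 [0.608  0.0268 0.2471] yaw_y 1.3497 f [ 0.11  0.72 -5.58] t [-0.027 -0.198 -0.032] op 0.504 q6 0.133
clock: 6.6
tcp_pos: [0.6083, 0.0256, 0.2473]
eef_rot: [0.0, 0.111, 0.994, 0.0]
force: [-0.5, -0.4, -4.9]
opening: 0.507
6.7 [0.6083 0.0256 0.2473] yaw_y 1.348 f [-0.07  0.21 -4.6 ] t [-0.068 -0.204 -0.044] op 0.508 q6 0.133
```

View pics/w4.png

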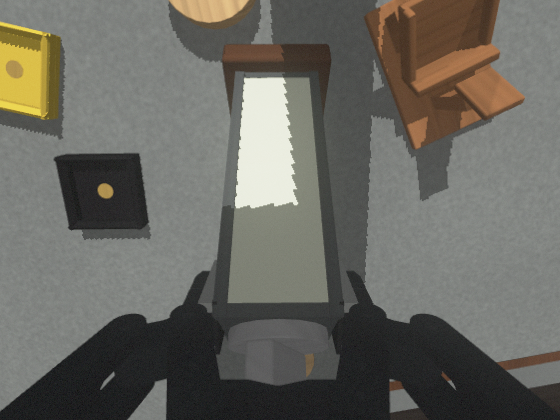

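View pics/s4.png

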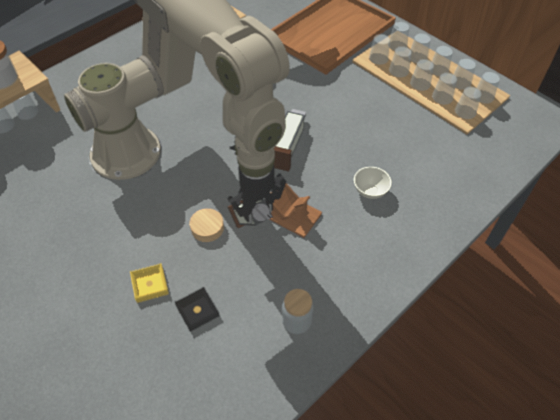

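At 20 N the pads still hold the lamp tilted; the foot is at (275,55) in the wrist view. I'll lower it to just above the table, then ease the finger closure so gravity can pivot it upright.

```bash
python3 -m inch '{"xyz":[[0,0,-0.02],[0,0,-0.03],[0,0,-0.03],[0,0,-0.025],[0,0,-0.018],[0,0,0],[0,0,0],[0,0,0],[0,0,0],[0,0,0]],"twist":[0,0,0,0,0,0,0,0,0,0],"fingers":[1,1,1,1,1,0.3,0.2,0.15,0.1,0.08]}' 20
python3 snap.py wrist:w5
```

```text
clock: 7.95
tcp_pos: [0.6085, 0.0256, 0.1248]
eef_rot: [0.0, 0.111, 0.994, 0.0]
force: [0.4, 0.0, -4.5]
opening: 0.51
8.0 [0.6084 0.0255 0.1247] yaw_y 1.348 f [ 0.28 -0.08 -5.57] t [-0.036 -0.192 -0.037] op 0.506 q6 0.133
```

View pics/w5.png

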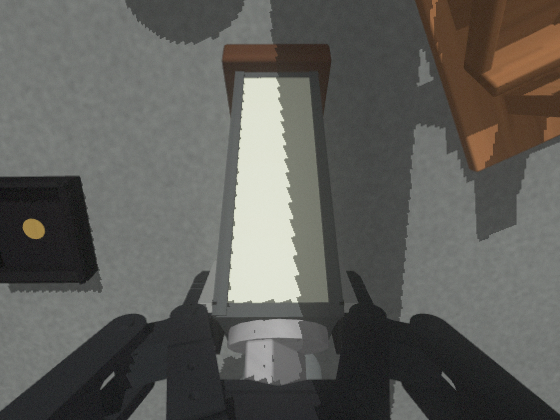

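```bash
python3 -m inch '{"xyz":[[0,0,0],[0,0,0],[0,0,0],[0,0,0],[0,0,0],[0,0,0],[0,0,0],[0,0,0],[0,0,0],[0,0,0]],"twist":[0,0,0,0,0,0,0,0,0,0],"fingers":[0.07,0.06,0.05,0.04,0.035,0.03,0.025,0.02,0.02,0.02]}' 20
python3 snap.py wrist:w6
```

```text
clock: 9.25
tcp_pos: [0.6083, 0.0256, 0.1243]
eef_rot: [0.0, 0.111, 0.994, 0.0]
force: [-0.0, -0.3, -4.3]
opening: 0.509
9.3 [0.6083 0.0256 0.1243] yaw_y 1.348 f [-0.59 -0.2  -4.98] t [-0.123 -0.191 -0.021] op 0.512 q6 0.133
```

View pics/w6.png

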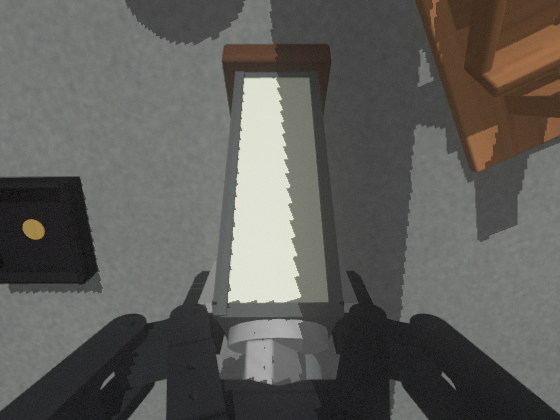

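```bash
python3 -m inch '{"xyz":[[0,0,0],[0,0,0],[0,0,0],[0,0,0],[0,0,0],[0,0,0],[0,0,0],[0,0,0],[0,0,0],[0,0,0]],"twist":[0,0,0,0,0,0,0,0,0,0],"fingers":[0.015,0.01,0.007,0.004,0.002,0,-0.002,-0.004,0.02,0.02]}' 20
python3 snap.py wrist:w7; python3 -c "
import cv2,numpy as np
a=cv2.imread('pics/w6.png');b=cv2.imread('pics/w7.png');print(np.abs(a.astype(int)-b)[:320,200:350].mean())"
```

```text
clock: 10.55
tcp_pos: [0.6083, 0.0256, 0.1243]
eef_rot: [0.0, 0.111, 0.994, 0.0]
force: [-1.3, 0.4, -3.4]
opening: 0.505
10.6 [0.6083 0.0256 0.1243] yaw_y 1.3479 f [ 0.23  0.28 -4.34] t [-0.034 -0.182  0.009] op 0.506 q6 0.133
1.702
```

Easing the fingers didn't rotate it. The plan now is to set the tilted foot's low edge in the dock pocket and pivot the lamp upright against the pocket wall. First I'll measure the lamp in the grip and the dock with the same camera.

```bash
python3 - <<'E'
from h import *
a=load("pics/w4.npz"); w=cloud(*a)
q=w[140:240,45:160].reshape(-1,3)
for lo,hi in((.012,.035),(.02,.035)):
    g=q[(q[:,2]>lo)&(q[:,2]<hi)]; r=cv2.minAreaRect((g[:,:2]*1000).astype(np.float32)); print("dock",len(g),np.round(np.array(r[0]),1),r[1],r[2])
print("z rim",np.percentile(q[:,2],98))
def lamp(f,tcp,yaw):
    a=load(f); w=cloud(*a); im=a[0].astype(int)
    q=w[40:310,205:350].reshape(-1,3); c=im[40:310,205:350].reshape(-1,3)
    m=(c.min(1)>85)&((c[:,0]-c[:,2])<30)&((c[:,0]-c[:,2])>3)
    ex=np.array([np.cos(yaw),np.sin(yaw)]);ey=np.array([-ex[1],ex[0]])
    L=np.c_[(q[:,:2]-tcp[:2])@ex,(q[:,:2]-tcp[:2])@ey,q[:,2]-tcp[2]]
    g=L[m]
    for _ in range(3):
        mu=g.mean(0);U,S,V=np.linalg.svd(g-mu,full_matrices=False); g=g[abs((g-mu)@V[2])<.003]
    n=V[2]*np.sign(V[2][2]); print(f,"face",len(g),"mu",np.round(mu,4),"n",np.round(n,3),"tilt",np.degrees(np.arctan2(n[2],-n[0])),"y range",np.percentile(g[:,1],[1,99]))
    t=np.arctan2(n[2],-n[0]); xl=np.array([-n[0],-n[2]]); zl=np.array([n[2],-n[0]])
    P=L[:,[0,2]]-mu[[0,2]]; X=P@xl;Z=P@zl
    # foot: reddish dark
    f_=((c[:,0]-c[:,2])>25)&(abs(X)<.05)&(Z<-.05)
    if f_.sum(): print("foot y range",np.percentile(L[f_,1],[2,98]),"Z range",np.percentile(Z[f_],[1,99]),"X",np.percentile(X[f_],[1,50,99]))
    on=abs(X)<.004
    h=np.percentile(Z[f_],90) if f_.sum() else 0
    # foot top approx at max Z of foot => 16mm
    org=mu[[0,2]]+ (.022)*xl + (np.percentile(Z[f_],1))*zl
    print("origin approx (ex,z) rel tcp",org)
lamp("pics/w4.npz",np.array([.6083,.0256,.2473]),1.348-np.pi/2)
lamp("pics/w7.npz",np.array([.6083,.0256,.1243]),1.348-np.pi/2)
E
```

```text
dock 2722 [ 585.3 -174.4] (86.81196594238281, 85.55662536621094) 77.71208190917969
dock 1544 [ 585.4 -174.4] (86.90567779541016, 85.1474838256836) 77.85993194580078
z rim nanTraceback (most recent call last):
  File "<stdin>", line 27, in <module>
  File "<stdin>", line 15, in lamp
    u, s, vh = gufunc(a, signature=signature)
               ~~~~~~^^^^^^^^^^^^^^^^^^^^^^^^
    raise LinAlgError("SVD did not converge")
numpy.linalg.LinAlgError: SVD did not converge
```

```bash
cat > lamp.py <<'E'
from h import *
def lamp(f,tcp,yaw,box=(40,310,205,350)):
    a=load(f); w=cloud(*a); im=a[0].astype(int)
    r0,r1,c0,c1=box
    q=w[r0:r1,c0:c1].reshape(-1,3); c=im[r0:r1,c0:c1].reshape(-1,3)
    ok=np.isfinite(q[:,0]); q=q[ok]; c=c[ok]
    ex=np.array([np.cos(yaw),np.sin(yaw)]);ey=np.array([-ex[1],ex[0]])
    L=np.c_[(q[:,:2]-tcp[:2])@ex,(q[:,:2]-tcp[:2])@ey,q[:,2]-tcp[2]]
    d=c[:,0]-c[:,2]
    g=L[(c.min(1)>100)&(d<40)&(q[:,2]>.03)]
    for _ in range(5):
        mu=g.mean(0);U,S,V=np.linalg.svd(g-mu,full_matrices=False); g=g[abs((g-mu)@V[2])<.003]
    n=V[2]*np.sign(V[2][2]); tilt=np.arctan2(n[2],-n[0])
    xl=np.array([-n[0],-n[2]]); zl=np.array([n[2],-n[0]])
    P=L[:,[0,2]]-mu[[0,2]]; X=P@xl;Z=P@zl
    f_=(d>20)&(abs(X)<.06)&(Z<-.03)
    print(f,"face n",len(g),"mu",np.round(mu,4),"normal",np.round(n,3),"tilt",round(np.degrees(tilt),1),"y mid",round(np.percentile(g[:,1],[1,99]).mean(),4),np.round(np.percentile(g[:,1],[1,99]),4))
    if f_.sum(): print(" foot y",np.round(np.percentile(L[f_,1],[2,98]),4),"Z",np.round(np.percentile(Z[f_],[2,50,98]),4),"X",np.round(np.percentile(X[f_],[2,50,98]),4))
    gZ=Z[(abs(X)<.003)]; print(" face Z range",np.round(np.percentile(gZ,[1,99]),4))
    h0=np.percentile(gZ,1); org=mu[[0,2]]+.022*xl+(h0-.016)*zl
    print(" foot origin rel tcp (ex,z)",np.round(org,4))
if __name__=="__main__":
    lamp("pics/w4.npz",np.array([.6083,.0256,.2473]),1.348-np.pi/2)
    lamp("pics/w7.npz",np.array([.6083,.0256,.1243]),1.348-np.pi/2)
E
python3 lamp.py
```

```text
pics/w4.npz face n 19983 mu [-0.0433 -0.0014 -0.0012] normal [-0.766  0.008  0.642] tilt 40.0 y mid -0.0024 [-0.0223  0.0175]
 foot y [-0.0289  0.0268] Z [-0.0926 -0.0827 -0.0774] X [-0.0083 -0.0074 -0.0014]
 face Z range [-0.0783  0.0532]
 foot origin rel tcp (ex,z) [-0.087  -0.0876]
pics/w7.npz face n 19285 mu [-0.0412 -0.0008  0.0013] normal [-0.767  0.001  0.642] tilt 39.9 y mid -0.0027 [-0.0228  0.0174]
 foot y [-0.0293  0.0261] Z [-0.0967 -0.087  -0.0811] X [-0.0085 -0.0077 -0.0057]
 face Z range [-0.0815  0.0499]
 foot origin rel tcp (ex,z) [-0.0869 -0.0876]
```

```bash
python3 -m inch '{"xyz":[[0,0,0],[0,0,0],[0,0,0],[0,0,0],[0,0,0],[0,0,0],[0,0,0],[0,0,0],[0,0,0],[0,0,0]],"twist":[0,0,0,0,0,0,0,0,0,0],"fingers":[-0.004,-0.005,-0.006,-0.007,-0.008,-0.009,-0.010,-0.011,0.01,0.02]}' 20
python3 snap.py wrist:w8; python3 -c "
import cv2,numpy as np
a=cv2.imread('pics/w7.png');b=cv2.imread('pics/w8.png');print(np.abs(a.astype(int)-b)[:320,200:350].mean())"
```

```text
clock: 11.85
tcp_pos: [0.6083, 0.0256, 0.1243]
eef_rot: [0.0, 0.111, 0.994, 0.0]
force: [0.1, 0.3, -6.1]
opening: 0.508
11.9 [0.6083 0.0256 0.1243] yaw_y 1.348 f [ 0.45 -0.38 -5.17] t [ 0.001 -0.221 -0.007] op 0.508 q6 0.133
1.7486527777777778
```

```bash
python3 -m inch '{"xyz":[[0,0,0],[0,0,0],[0,0,0],[0,0,0],[0,0,0],[0,0,0],[0,0,0],[0,0,0],[0,0,0],[0,0,0]],"twist":[0,0,0,0,0,0,0,0,0,0],"fingers":[-0.011,-0.012,-0.013,-0.014,-0.015,-0.016,-0.017,-0.018,0.01,0.02]}' 20
python3 snap.py wrist:w9; python3 -c "
import cv2,numpy as np
a=cv2.imread('pics/w8.png');b=cv2.imread('pics/w9.png');print(np.abs(a.astype(int)-b)[:320,200:350].mean())"
```

```text
clock: 13.15
tcp_pos: [0.6083, 0.0256, 0.1243]
eef_rot: [0.0, 0.111, 0.994, 0.0]
force: [0.6, -0.6, -4.2]
opening: 0.514
13.2 [0.6083 0.0256 0.1243] yaw_y 1.348 f [ 0.68  0.17 -5.4 ] t [-0.062 -0.24  -0.064] op 0.511 q6 0.133
1.8270972222222222
```

```bash
python3 -m inch '{"xyz":[[0,0,0],[0,0,0],[0,0,0],[0,0,0],[0,0,0],[0,0,0],[0,0,0],[0,0,0],[0,0,0],[0,0,0]],"twist":[0,0,0,0,0,0,0,0,0,0],"fingers":[-0.016,-0.018,-0.020,-0.022,-0.024,-0.026,-0.028,-0.030,-0.01,0.02]}' 20
python3 snap.py wrist:w10; python3 -c "
import cv2,numpy as np
a=cv2.imread('pics/w8.png');b=cv2.imread('pics/w10.png');print(np.abs(a.astype(int)-b)[:320,200:350].mean())"
```

```text
clock: 14.45
tcp_pos: [0.6086, 0.0255, 0.1248]
eef_rot: [0.0, 0.111, 0.994, 0.0]
force: [-0.9, -0.8, -0.3]
opening: 0.51
14.5 [0.6086 0.0255 0.1248] yaw_y 1.348 f [-0.03  0.39 -0.13] t [-0.016  0.223  0.033] op 0.509 q6 0.133
27.555430555555557
```

View pics/w10.png

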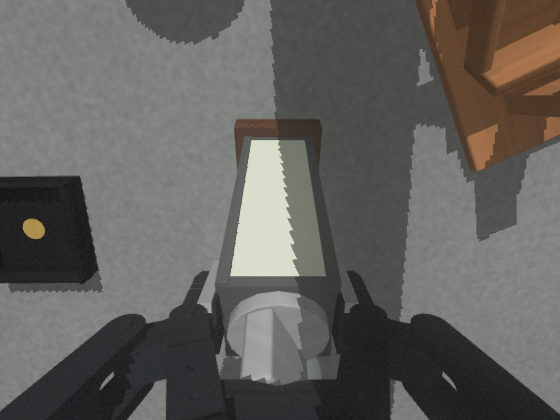

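```bash
python3 -c "
from lamp import *
lamp('pics/w10.npz',np.array([.6086,.0255,.1248]),1.348-np.pi/2)"; python3 snap.py scene:s10; python3 -c "
import cv2
a=cv2.imread('pics/s10.png')[130:290,170:350];cv2.imwrite('pics/s10c.png',cv2.resize(a,None,fx=3.7,fy=3.7))"
```

```text
pics/w10.npz face n 10937 mu [-0.028  -0.0003 -0.0099] normal [-0.954 -0.004  0.3  ] tilt 17.5 y mid -0.0027 [-0.0232  0.0178]
 foot y [-0.0284  0.0248] Z [-0.1015 -0.0892 -0.0875] X [-0.0079 -0.0053  0.0139]
 face Z range [-0.1216  0.0522]
 foot origin rel tcp (ex,z) [-0.0483 -0.1477]
14.55 [0.6086 0.0256 0.1248] yaw_y 1.348 f [-0.29  0.07  0.28] t [0.025 0.101 0.072] op 0.515 q6 0.133
```

View pics/s10c.png

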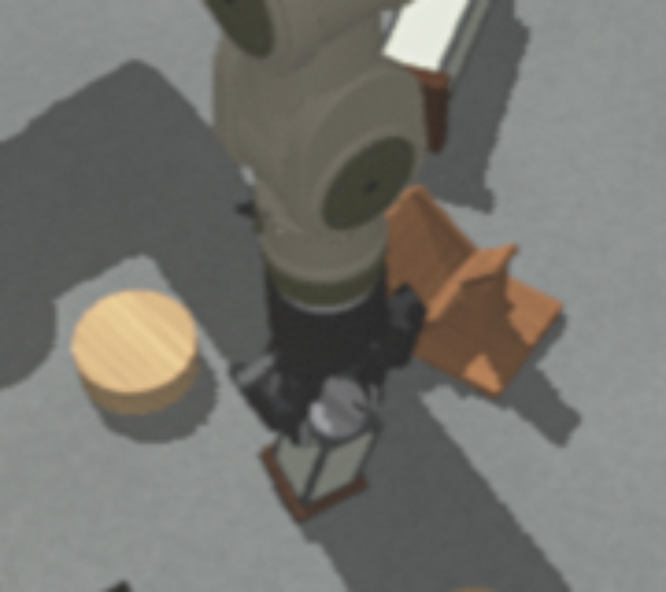

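The lamp pivoted to 17.5° and its edge touched the table. I'll lift it a little and ease the grip again.

```bash
python3 -m inch '{"xyz":[[0,0,0],[0,0,0.01],[0,0,0.01],[0,0,0],[0,0,0],[0,0,0],[0,0,0],[0,0,0],[0,0,0],[0,0,0]],"twist":[0,0,0,0,0,0,0,0,0,0],"fingers":[0.5,0.5,0.5,0.05,-0.016,-0.020,-0.022,-0.024,-0.026,0.02]}' 20
python3 snap.py wrist:w11; python3 -c "
from lamp import *
lamp('pics/w11.npz',np.array([.6086,.0255,.1448]),1.348-np.pi/2)"
```

```text
clock: 15.8
tcp_pos: [0.6083, 0.0256, 0.1443]
eef_rot: [0.0, 0.111, 0.994, 0.0]
force: [-0.1, 0.3, -5.1]
opening: 0.514
15.85 [0.6083 0.0256 0.1443] yaw_y 1.348 f [-0.64  1.41 -4.32] t [-0.01  -0.046  0.041] op 0.511 q6 0.133
pics/w11.npz face n 10898 mu [-0.0283 -0.0003 -0.0105] normal [-0.954 -0.004  0.299] tilt 17.4 y mid -0.0025 [-0.0228  0.0177]
 foot y [-0.0284  0.0208] Z [-0.1    -0.0891 -0.0874] X [-0.0079 -0.0054  0.0128]
 face Z range [-0.1418  0.0522]
 foot origin rel tcp (ex,z) [-0.0545 -0.1677]
```

View pics/w11.png

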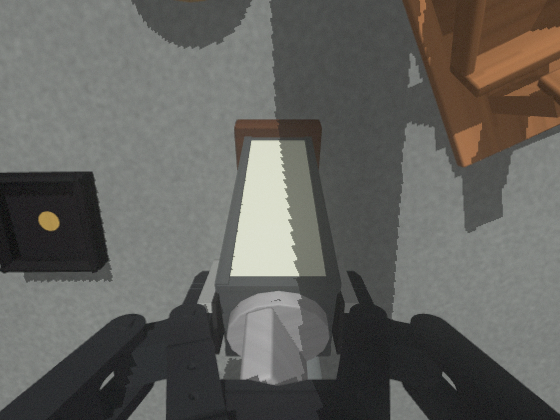

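```bash
python3 -m inch '{"xyz":[[0,0,-0.008],[0,0,-0.008],[0,0,0],[0,0,0],[0,0,0],[0,0,0],[0,0,0],[0,0,0],[0,0,0],[0,0,0]],"twist":[0,0,0,0,0,0,0,0,0,0],"fingers":[0.02,-0.02,-0.024,-0.026,-0.027,-0.028,-0.029,-0.03,-0.01,0.02]}' 20
python3 snap.py wrist:w12; python3 -c "
from lamp import *
lamp('pics/w12.npz',np.array([.6086,.0255,.128]),1.348-np.pi/2)"
```

```text
clock: 17.1
tcp_pos: [0.6087, 0.0255, 0.129]
eef_rot: [0.001, 0.111, 0.994, 0.0]
force: [-0.0, -0.7, 0.8]
opening: 0.512
17.15 [0.6087 0.0256 0.129 ] yaw_y 1.348 f [0.28 0.29 2.7 ] t [-0.023  0.254  0.018] op 0.509 q6 0.133
pics/w12.npz face n 8130 mu [-0.0235 -0.0001 -0.0137] normal [-0.984 -0.016  0.176] tilt 10.1 y mid -0.0024 [-0.0225  0.0178]
 foot y [-0.0285  0.018 ] Z [-0.1024 -0.092  -0.0905] X [-0.0072 -0.0038  0.013 ]
 face Z range [-0.1165  0.0555]
 foot origin rel tcp (ex,z) [-0.0252 -0.1481]
```

View pics/w12.png

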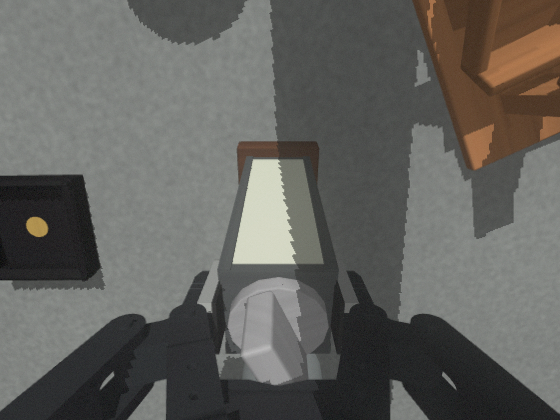

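It's now at about 10° with its low edge on the table, inside the stable range. I'll ease the fingers open so it settles flat on its foot.

```bash
python3 -m inch '{"xyz":[[0,0,0],[0,0,0],[0,0,0],[0,0,0],[0,0,0],[0,0,0],[0,0,0],[0,0,0],[0,0,0],[0,0,0]],"twist":[0,0,0,0,0,0,0,0,0,0],"fingers":[-0.02,-0.028,-0.03,-0.032,-0.034,-0.036,-0.04,-0.06,-0.08,-0.1]}' 20
python3 snap.py wrist:w13; python3 -c "
from lamp import *
lamp('pics/w13.npz',np.array([.6086,.0255,.128]),1.348-np.pi/2)"
```

```text
clock: 18.4
tcp_pos: [0.6083, 0.0256, 0.1283]
eef_rot: [0.0, 0.111, 0.994, 0.0]
force: [-0.2, 0.3, 0.5]
opening: 0.547
18.45 [0.6083 0.0256 0.1284] yaw_y 1.348 f [ 0.68 -0.28  0.19] t [ 0.012 -0.004  0.02 ] op 0.546 q6 0.133
pics/w13.npz face n 2715 mu [-0.0307 -0.0047  0.019 ] normal [-0.753 -0.65   0.099] tilt 7.5 y mid -0.0096 [-0.0291  0.0098]
 foot y [-0.0285  0.0277] Z [-0.1036 -0.1003 -0.0988] X [-0.0013  0.0016  0.0085]
 face Z range [-0.1137  0.0281]
 foot origin rel tcp (ex,z) [-0.027  -0.0808]
```

View pics/w13.png

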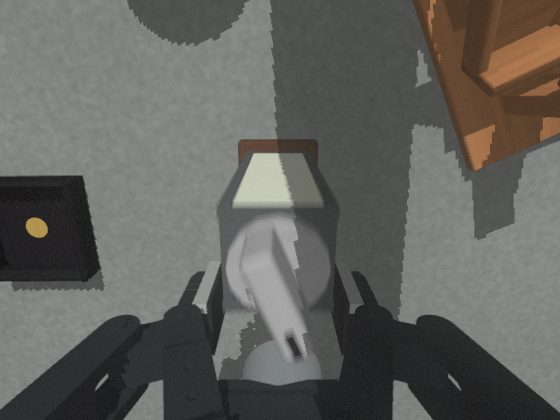

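The lamp now stands upright on the table, with its top at about (278,255). I'll measure its centre for the regrip.

```bash
cat > meas.py <<'E'
from h import *
def top(f,tcp,yaw,box=(100,400,200,360),base=0.0):
    a=load(f); w=cloud(*a); q=w[box[0]:box[1],box[2]:box[3]].reshape(-1,3); q=q[np.isfinite(q[:,0])]
    ex=np.array([np.cos(yaw),np.sin(yaw)]);ey=np.array([-ex[1],ex[0]])
    q=q-[0,0,base]
    for nm,lo,hi in(("top plate+disc",.146,.160),("shaft+",.1,.16),("bar",.176,.188),("foot",.010,.020)):
        g=q[(q[:,2]>lo)&(q[:,2]<hi)]
        if len(g)<10: print(nm,len(g)); continue
        A=g[:,:2]-tcp[:2]; X=A@ex;Y=A@ey
        r=cv2.minAreaRect((g[:,:2]*1000).astype(np.float32))
        print(nm,len(g),"ex",np.round(np.percentile(X,[1,99]),4),"ey",np.round(np.percentile(Y,[1,99]),4),"zmed",round(np.median(g[:,2]),4),"rect",np.round(r[0],1),np.round(r[1],1),round(r[2],1))
    print("zmax",np.percentile(q[:,2],99.8))
if __name__=="__main__":
    top("pics/w13.npz",np.array([.6083,.0256,.1283]),1.348-np.pi/2)
E
python3 meas.py
```

```text
top plate+disc 9813 ex [-0.0423  0.0073] ey [-0.0276  0.0291] zmed 0.1531 rect [593.   30.1] [65.7 54.5] 77.0
shaft+ 13038 ex [-0.0428  0.0071] ey [-0.0285  0.0301] zmed 0.1507 rect [593.   30.1] [69.5 54.5] 77.0
bar 4676 ex [-0.0384 -0.003 ] ey [-0.0229  0.0251] zmed 0.1827 rect [594.3  27.8] [43.7 34.9] 35.0
foot 1449 ex [-0.0498  0.162 ] ey [-0.0306  0.0378] zmed 0.0157 rect [664.9  11. ] [ 74.2 218.6] 80.2
zmax 0.2132216572879456
```

```bash
python3 -m inch '{"xyz":[[0,0,0],[0,0,0],[0,0,0],[-0.010,0.002,0],[-0.010,0.0025,0],[0,0,-0.01],[0,0,0],[0,0,0],[0,0,0],[0,0,0]],"twist":[0,0,0,0,0,0,0,0,0,0],"fingers":[-0.6,-0.6,-0.6,-0.6,-0.6,-0.6,-0.6,1,1,1]}' 60
python3 -m inch '{"xyz":[[0,0,0],[0,0,0],[0,0,0.01],[0,0,0.02],[0,0,0.03],[0,0,0.02],[0,0,0.01],[0,0,0],[0,0,0],[0,0,0]],"twist":[0,0,0,0,0,0,0,0,0,0],"fingers":[1,1,1,1,1,1,1,1,1,1]}' 60
python3 snap.py wrist:w14
```

```text
clock: 19.7
tcp_pos: [0.5888, 0.03, 0.1185]
eef_rot: [0.0, 0.111, 0.994, 0.0]
force: [0.5, 0.3, 0.9]
opening: 0.507
clock: 20.95
tcp_pos: [0.5876, 0.0301, 0.2071]
eef_rot: [-0.001, 0.111, 0.994, 0.0]
force: [-0.9, 0.0, -4.3]
opening: 0.504
21.0 [0.5878 0.0301 0.2074] yaw_y 1.348 f [ 0.31 -0.07 -4.91] t [-0.015 -0.01   0.005] op 0.502 q6 0.138
```

View pics/w14.png

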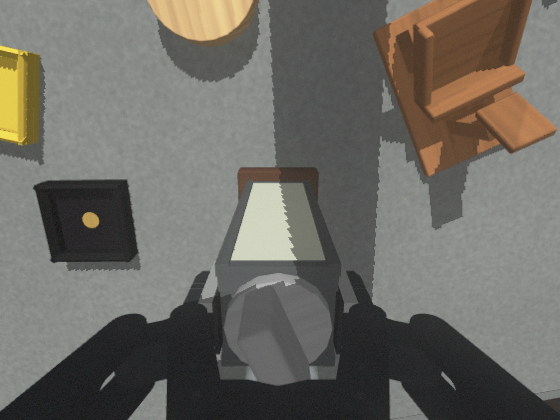

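```bash
python3 -c "
from lamp import *
from meas import top
t=np.array([.5878,.0301,.2074])
lamp('pics/w14.npz',t,1.348-np.pi/2)
top('pics/w14.npz',t,1.348-np.pi/2,(150,300,215,345),.0896)
a=load('pics/w14.npz');w=cloud(*a);q=w[165:275,25:150].reshape(-1,3);g=q[(q[:,2]>.015)&(q[:,2]<.035)];print(cv2.minAreaRect((g[:,:2]*1000).astype(np.float32)))
m=w[212:227,83:99].reshape(-1,3);print('disc',np.nanmean(m,0))
"
```

```text
pics/w14.npz face n 4991 mu [-0.0212  0.0008 -0.0166] normal [-1.    -0.013  0.02 ] tilt 1.1 y mid 0.0001 [-0.0175  0.0178]
 foot y [-0.0287  0.0282] Z [-0.0953 -0.0866 -0.085 ] X [-0.007  -0.0033  0.0093]
 face Z range [-0.1918  0.0659]
 foot origin rel tcp (ex,z) [-0.0033 -0.2247]
top plate+disc 4587 ex [-0.0225 -0.0087] ey [-0.0223  0.0237] zmed 0.1499 rect [573.2  34.5] [49.1 15.7] 76.9
shaft+ 9239 ex [-0.0228 -0.0093] ey [-0.0224  0.025 ] zmed 0.1458 rect [573.   33.9] [55.9 15.8] 76.9
bar 0
foot 1228 ex [-0.0299 -0.0093] ey [-0.0293  0.03  ] zmed 0.0149 rect [570.4  34.4] [60.2 24.5] 77.4
zmax 0.16374991477152495
((585.5536499023438, -174.23297119140625), (86.61380767822266, 86.3896713256836), 77.99213409423828)
disc [ 0.58507118 -0.17407977  0.00789554]
```

```bash
python3 -m inch '{"xyz":[[0,-0.014,0],[0,-0.03,0],[0,-0.04,0],[-0.002,-0.04,0],[0,-0.04,0],[0,-0.026,0],[0,-0.0144,0],[0,0,0],[0,0,0],[0,0,0]],"twist":[0.008,0,0,0,0,0,0,0,0,0],"fingers":[1,1,1,1,1,1,1,1,1,1]}' 60
python3 snap.py wrist:w15 top:t15
```

```text
clock: 22.25
tcp_pos: [0.5863, -0.1732, 0.2084]
eef_rot: [-0.0, 0.106, 0.994, 0.0]
force: [0.3, 0.1, -4.1]
opening: 0.506
22.35 [ 0.5864 -0.1733  0.2084] yaw_y 1.3574 f [ 0.8  -0.34 -4.73] t [ 0.049  0.03  -0.002] op 0.504 q6 -0.205
```

View pics/w15.png

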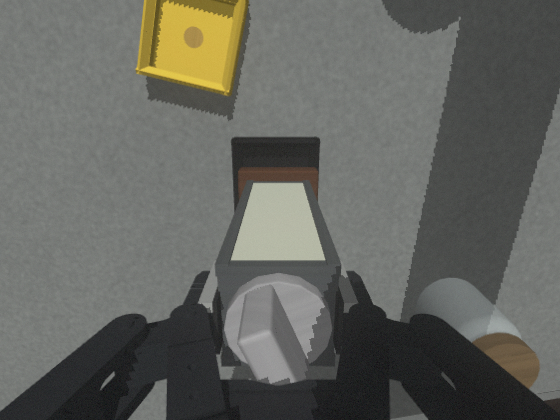

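```bash
python3 -c "
from meas import *
t=np.array([.5857,-.1743,.2074])
top('pics/w15.npz',t,1.356-np.pi/2,(130,300,215,345),.0896)
a=load('pics/w15.npz');w=cloud(*a);q=w[80:330,170:400].reshape(-1,3);g=q[(q[:,2]>.015)&(q[:,2]<.03)]
yaw=1.356-np.pi/2;ex=np.array([np.cos(yaw),np.sin(yaw)]);ey=np.array([-ex[1],ex[0]]);A=g[:,:2]-t[:2];print(np.percentile(A@ex,[.5,1,99]),np.percentile(A@ey,[.5,1,99,99.5]))
print(cv2.minAreaRect((g[:,:2]*1000).astype(np.float32)))
"
```

```text
top plate+disc 4725 ex [-0.022  -0.0083] ey [-0.0211  0.0251] zmed 0.1509 rect [ 571.7 -168.9] [49.6 15.6] 77.9
shaft+ 9250 ex [-0.0223 -0.009 ] ey [-0.0212  0.0263] zmed 0.1465 rect [ 571.6 -169.4] [56.  15.7] 77.9
bar 0
foot 1205 ex [-0.0292 -0.0085] ey [-0.028   0.0313] zmed 0.0159 rect [ 569.3 -169.1] [60.1 24.4] 77.9
zmax 0.16476467483352183
[-0.09516528 -0.09506126  0.02078917] [-0.09235195 -0.08984041  0.0411373   0.04146677]
((529.0552368164062, -183.08192443847656), (135.76698303222656, 105.99807739257812), 11.053853034973145)
```

```bash
python3 snap.py; python3 -c "
from h import *
t=np.array([.5864,-.1733,.2084])
a=load('pics/w15.npz');w=cloud(*a);q=w[128:300,215:345].reshape(-1,3);
yaw=1.357-np.pi/2;ex=np.array([np.cos(yaw),np.sin(yaw)]);ey=np.array([-ex[1],ex[0]])
for lo,hi in((.015,.03),(.095,.108)):
  g=q[(q[:,2]>lo)&(q[:,2]<hi)];A=g[:,:2]-t[:2];print(len(g),np.percentile(A@ex,[.5,1,99]),np.percentile(A@ey,[.5,1,99,99.5]))
  print(cv2.minAreaRect((g[:,:2]*1000).astype(np.float32)))
a=load('pics/t15.npz');w=cloud(*a);q=w[150:250,340:440].reshape(-1,3);g=q[(q[:,2]>.015)&(q[:,2]<.03)];print(len(g),cv2.minAreaRect((g[:,:2]*1000).astype(np.float32)))
"
```

```text
22.35 [ 0.5864 -0.1733  0.2084] yaw_y 1.3574 f [ 0.8  -0.34 -4.73] t [ 0.049  0.03  -0.002] op 0.504 q6 -0.205
1465 [-0.04329826 -0.04324944  0.02189457] [-0.04392685 -0.04380599  0.04027558  0.04042635]
((579.0533447265625, -173.3660430908203), (84.89817810058594, 72.51506805419922), 78.0998764038086)
1262 [-0.02972951 -0.0296951  -0.00920227] [-0.02927177 -0.02902967  0.03018497  0.03038643]
((569.2958984375, -169.06532287597656), (60.06438446044922, 24.410415649414062), 77.88628387451172)
413 ((534.40966796875, -181.4853515625), (209.7288055419922, 76.96951293945312), 32.83846664428711)
```

```bash
python3 -m inch '{"xyz":[[-0.001,-0.002,0],[0,0,-0.015],[0,0,-0.02],[0,0,-0.015],[0,0,-0.008],[0,0,-0.004],[0,0,-0.003],[0,0,-0.003],[0,0,0],[0,0,0]],"twist":[0,0,0,0,0,0,0,0,0,0],"fingers":[1,1,1,1,1,1,1,1,1,1]}' 60
python3 snap.py wrist:w16
```

```text
clock: 23.6
tcp_pos: [0.5854, -0.1764, 0.1406]
eef_rot: [0.0, 0.107, 0.994, -0.0]
force: [-1.0, -0.6, -4.9]
opening: 0.507
23.65 [ 0.5855 -0.1764  0.1406] yaw_y 1.356 f [ 0.09 -0.82 -4.25] t [-0.001 -0.03  -0.055] op 0.504 q6 -0.209
```

View pics/w16.png

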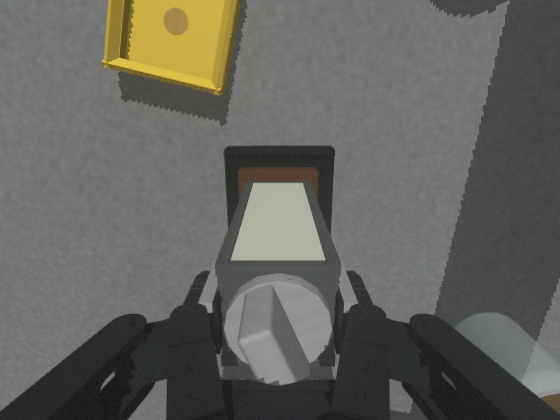

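```bash
python3 -c "
from h import *
t=np.array([.5855,-.1764,.1406])
a=load('pics/w16.npz');w=cloud(*a);q=w[128:300,215:345].reshape(-1,3);
yaw=1.356-np.pi/2;ex=np.array([np.cos(yaw),np.sin(yaw)]);ey=np.array([-ex[1],ex[0]])
for lo,hi in((.0225,.028),(.032,.040)):
  g=q[(q[:,2]>lo)&(q[:,2]<hi)];A=g[:,:2]-t[:2];print(len(g),np.percentile(A@ex,[.5,1,99]),np.percentile(A@ey,[.5,1,99,99.5]))
  print(cv2.minAreaRect((g[:,:2]*1000).astype(np.float32)))
"
```

```text
1220 [-0.04273669 -0.04269862  0.01935309] [-0.04036479 -0.04021924  0.04330206  0.04344315]
((577.1831665039062, -173.31356811523438), (84.65363311767578, 68.25193786621094), 77.81021118164062)
1181 [-0.02964264 -0.02957217 -0.00864728] [-0.02941979 -0.02920096  0.02997739  0.03019978]
((568.2979125976562, -172.26390075683594), (60.021644592285156, 24.16878318786621), 77.70787811279297)
```

```bash
python3 -m inch '{"xyz":[[0,0.001,-0.002],[0,0,-0.003],[0,0,-0.003],[0,0,-0.002],[0,0,-0.001],[0,0,-0.001],[0,0,-0.001],[0,0,0],[0,0,0],[0,0,0]],"twist":[0,0,0,0,0,0,0,0,0,0],"fingers":[1,1,1,1,1,1,1,1,1,1]}' 60
python3 snap.py
```

```text
clock: 24.9
tcp_pos: [0.5853, -0.1754, 0.1274]
eef_rot: [0.0, 0.107, 0.994, 0.0]
force: [-0.0, 0.4, -4.7]
opening: 0.509
24.9 [ 0.5853 -0.1754  0.1274] yaw_y 1.356 f [-0.02  0.45 -4.72] t [-0.019  0.03  -0.002] op 0.509 q6 -0.208
```

```bash
python3 -m inch '{"xyz":[[0,0,-0.0005],[0,0,-0.0005],[0,0,-0.0005],[0,0,-0.0005],[0,0,0],[0,0,0],[0,0,0],[0,0,0],[0,0,0],[0,0,0]],"twist":[0,0,0,0,0,0,0,0,0,0],"fingers":[1,1,1,1,1,1,1,1,1,1]}' 30
python3 snap.py
```

```text
clock: 26.15
tcp_pos: [0.5855, -0.1753, 0.1266]
eef_rot: [0.001, 0.107, 0.994, -0.0]
force: [-3.1, 1.9, 5.7]
opening: 0.506
26.15 [ 0.5855 -0.1753  0.1266] yaw_y 1.3561 f [-3.11  1.86  5.71] t [0.337 0.675 0.005] op 0.506 q6 -0.208
```

Touched down gently: about 10 N change, measured bottom height near the 8 mm floor. Next I'll release and rise.

```bash
python3 -m inch '{"xyz":[[0,0,0],[0,0,0],[0,0,0],[0,0,0],[0,0,0],[0,0,0.01],[0,0,0.03],[0,0,0.04],[0,0,0.04],[0,0,0.02]],"twist":[0,0,0,0,0,0,0,0,0,0],"fingers":[-0.03,-0.1,-0.7,-0.7,-0.7,-0.7,-0.7,-0.7,-0.7,-0.7]}' 20
python3 snap.py wrist:w17
```

```text
clock: 27.4
tcp_pos: [0.5861, -0.1757, 0.269]
eef_rot: [0.002, 0.107, 0.994, -0.001]
force: [0.3, -1.1, -0.5]
opening: 0.848
27.45 [ 0.5867 -0.176   0.271 ] yaw_y 1.356 f [ 0.23 -0.29  2.2 ] t [ 0.028 -0.001 -0.013] op 0.851 q6 -0.208
```

View pics/w17.png

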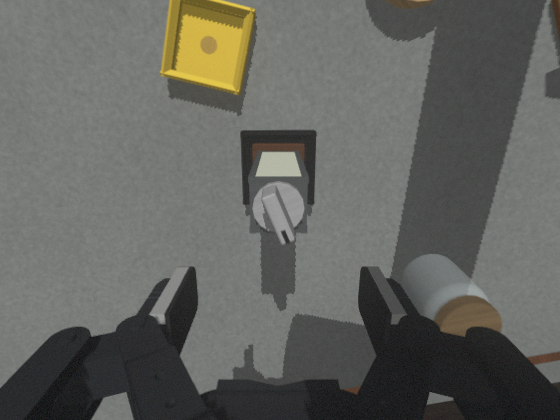

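```bash
python3 -c "
from meas import *
t=np.array([.5855,-.1753,.266])
top('pics/w17.npz',t,1.356-np.pi/2,(100,330,205,355),.008)
"
```

```text
top plate+disc 2354 ex [-0.0218  0.0229] ey [-0.0218  0.0225] zmed 0.1527 rect [ 586.6 -175.1] [46.1 46.6] 77.9
shaft+ 2969 ex [-0.0222  0.0228] ey [-0.0219  0.0225] zmed 0.1508 rect [ 586.4 -175.1] [46.1 46.9] 77.9
bar 870 ex [-0.0176  0.0178] ey [-0.0101  0.011 ] zmed 0.1827 rect [ 586.2 -175.2] [38.  11.2] 10.0
foot 1974 ex [-0.0426  0.04  ] ey [-0.0414  0.0425] zmed 0.0147 rect [ 585.1 -174.7] [84.8 84.9] 77.9
zmax 0.18376397781818612
```

The lamp stands upright in the dock with its centre within 1.5 mm of the dock's. The knob bar lies at world angle +10°. I'll swing to yaw -80° so a single grip has enough wrist range for the whole turn.

```bash
python3 -m inch '{"xyz":[[0,0,0],[0,0,0],[0,0,0],[0,0,0],[0,0,0],[0,0,0],[0,0,0],[0,0,0],[0,0,0],[0,0,0]],"twist":[-0.172,-0.172,-0.172,-0.172,-0.172,-0.172,-0.172,-0.172,-0.172,-0.172],"fingers":[0,0,0,0,0,0,0,0,0,0]}' 20
python3 -m inch '{"xyz":[[0,0,0],[0,0,0],[0,0,0],[0,0,0],[0,0,0],[0,0,0],[0,0,0],[0,0,0],[0,0,0],[0,0,0]],"twist":[-0.172,-0.172,-0.172,-0.172,-0.172,-0.172,0,0,0,0],"fingers":[0,0,0,0,0,0,0,0,0,0]}' 20
python3 snap.py wrist:w18
```

```text
clock: 28.7
tcp_pos: [0.5851, -0.1752, 0.2651]
eef_rot: [-0.0, 0.825, 0.565, -0.0]
force: [0.1, -0.3, 1.0]
opening: 0.498
clock: 29.95
tcp_pos: [0.5853, -0.1753, 0.2653]
eef_rot: [0.0, 0.996, 0.088, 0.0]
force: [0.4, 0.4, 0.5]
opening: 0.498
30.0 [ 0.5853 -0.1753  0.2653] yaw_y -1.3954 f [-0.05  0.4  -0.21] t [ 0.002  0.005 -0.005] op 0.501 q6 2.544
```

View pics/w18.png

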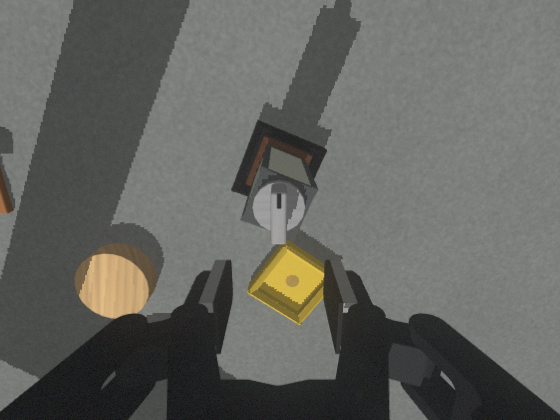

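```bash
python3 -c "
from meas import *
t=np.array([.5855,-.1753,.266])
top('pics/w18.npz',t,-1.396+np.pi/2,(100,330,205,355),.008)
"
```

```text
top plate+disc 2530 ex [-0.0248  0.0284] ey [-0.0265  0.0266] zmed 0.1557 rect [ 586.7 -175.1] [46.2 46.5] 77.8
shaft+ 3156 ex [-0.0243  0.0305] ey [-0.0281  0.0277] zmed 0.1509 rect [ 586.8 -175.1] [46.2 46.5] 77.8
bar 858 ex [-0.0166  0.0203] ey [-0.0053  0.005 ] zmed 0.1827 rect [ 587.2 -175.1] [37.6 10.5] 10.3
foot 3287 ex [-0.2019  0.0511] ey [-0.0557  0.0502] zmed 0.0147 rect [ 510.3 -189.7] [264.7 110.3] 11.3
zmax 0.3104161230214693
```

The bar at (279,215) is aligned with the tool, and its centre is within 1.5 mm. Descending and gripping.

```bash
python3 -m inch '{"xyz":[[0.001,0,-0.02],[0,0,-0.03],[0,0,-0.025],[0,0,-0.012],[0,0,-0.006],[0,0,-0.003],[0,0,0],[0,0,0],[0,0,0],[0,0,0]],"twist":[0,0,0,0,0,0,0,0,0,0],"fingers":[0,0,0,0,0,0,0.4,0.6,0.7,1]}' 40
python3 snap.py
python3 -m inch '{"xyz":[[0,0,0],[0,0,0],[0,0,0],[0,0,0],[0,0,0],[0,0,0],[0,0,0],[0,0,0],[0,0,0],[0,0,0]],"twist":[0,0,0.05,0.1,0.1,0.1,0.1,0.1,0.05,0],"fingers":[1,1,1,1,1,1,1,1,1,1]}' 40
python3 snap.py wrist:w19
```

```text
clock: 31.25
tcp_pos: [0.5866, -0.1756, 0.1699]
eef_rot: [0.0, 0.996, 0.087, 0.0]
force: [-0.3, -1.1, 2.0]
opening: 0.115
31.25 [ 0.5866 -0.1756  0.1699] yaw_y -1.396 f [-0.32 -1.05  2.  ] t [-0.099  0.048 -0.003] op 0.115 q6 2.545
clock: 32.5
tcp_pos: [0.5867, -0.1757, 0.1699]
eef_rot: [0.001, 0.926, 0.378, 0.0]
force: [0.3, -0.6, 4.4]
opening: 0.118
32.55 [ 0.5866 -0.1757  0.1699] yaw_y -0.797 f [-0.33 -1.01  4.9 ] t [-0.248  0.002  0.105] op 0.124 q6 1.946
```

View pics/w19.png

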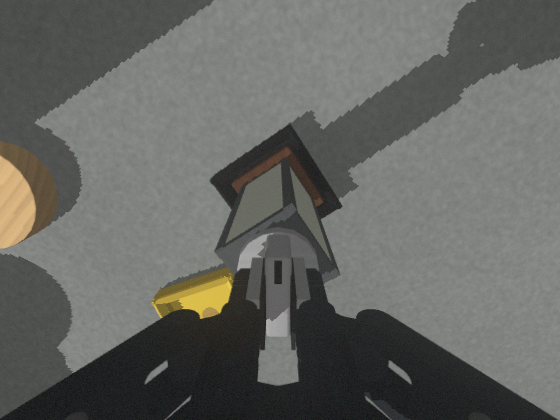

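```bash
python3 -m inch '{"xyz":[[0,0,0],[0,0,0],[0,0,0],[0,0,0],[0,0,0],[0,0,0],[0,0,0],[0,0,0],[0,0,0],[0,0,0]],"twist":[0.1,0.12,0.12,0.12,0.12,0.12,0.12,0.12,0.06,0],"fingers":[1,1,1,1,1,1,1,1,1,1]}' 40
python3 snap.py
python3 -m inch '{"xyz":[[0,0,0],[0,0,0],[0,0,0],[0,0,0],[0,0,0],[0,0,0],[0,0,0],[0,0,0],[0,0,0],[0,0,0]],"twist":[0.03,0.03,0.03,0.03,0.03,0.03,0.03,0.03,0.03,0],"fingers":[1,1,1,1,1,1,1,1,1,1]}' 40
python3 snap.py
```

```text
clock: 33.8
tcp_pos: [0.5868, -0.1757, 0.1699]
eef_rot: [0.001, 0.632, 0.775, 0.0]
force: [0.4, -2.0, 5.0]
opening: 0.119
33.8 [ 0.5868 -0.1757  0.1699] yaw_y 0.2035 f [ 0.39 -2.    5.04] t [-0.347 -0.013  0.111] op 0.119 q6 0.945
clock: 35.05
tcp_pos: [0.5868, -0.1757, 0.1699]
eef_rot: [0.001, 0.522, 0.853, 0.0]
force: [0.2, -2.5, 4.7]
opening: 0.117
35.05 [ 0.5868 -0.1757  0.1699] yaw_y 0.4733 f [ 0.17 -2.53  4.65] t [-0.33  -0.049  0.046] op 0.117 q6 0.676
```

```bash
python3 -m inch '{"xyz":[[0,0,0],[0,0,0],[0,0,0],[0,0,0],[0,0,0],[0,0,0],[0,0,0],[0,0,0],[0,0,0],[0,0,0]],"twist":[0.03,0.03,0.03,0.03,0.03,0.03,0.03,0.03,0.03,0.03],"fingers":[1,1,1,1,1,1,1,1,1,1]}' 40
python3 snap.py
python3 -m inch '{"xyz":[[0,0,0],[0,0,0],[0,0,0],[0,0,0],[0,0,0],[0,0,0],[0,0,0],[0,0,0],[0,0,0],[0,0,0]],"twist":[0.03,0.03,0.03,0.03,0.03,0.03,0.03,0.03,0,0],"fingers":[1,1,1,1,1,1,1,1,1,1]}' 40
python3 snap.py
```

```text
clock: 36.3
tcp_pos: [0.5869, -0.1757, 0.1699]
eef_rot: [0.001, 0.388, 0.922, -0.0]
force: [1.3, -1.2, 4.9]
opening: 0.117
36.3 [ 0.5869 -0.1757  0.1699] yaw_y 0.774 f [ 1.35 -1.22  4.86] t [-0.235 -0.137 -0.085] op 0.117 q6 0.375
clock: 37.55
tcp_pos: [0.5869, -0.1756, 0.1699]
eef_rot: [0.001, 0.275, 0.961, -0.0]
force: [0.5, -1.9, 4.6]
opening: 0.12
37.55 [ 0.5869 -0.1756  0.1699] yaw_y 1.0133 f [ 0.49 -1.9   4.6 ] t [-0.355 -0.095  0.068] op 0.12 q6 0.136
```

```bash
python3 -m inch '{"xyz":[[0,0,0],[0,0,0],[0,0,0],[0,0,0],[0,0,0],[0,0,0],[0,0,0],[0,0,0],[0,0,0],[0,0,0]],"twist":[0.03,0.03,0.03,0.03,0.03,0.03,0,0,0,0],"fingers":[1,1,1,1,1,1,1,1,1,1]}' 40
python3 snap.py wrist:w20
```

```text
clock: 38.8
tcp_pos: [0.5869, -0.1756, 0.1699]
eef_rot: [0.001, 0.188, 0.982, -0.0]
force: [0.4, -0.4, 5.5]
opening: 0.123
38.85 [ 0.5869 -0.1756  0.1699] yaw_y 1.1935 f [ 0.19 -0.55  4.95] t [-0.31  -0.163  0.076] op 0.113 q6 -0.044
```

View pics/w20.png

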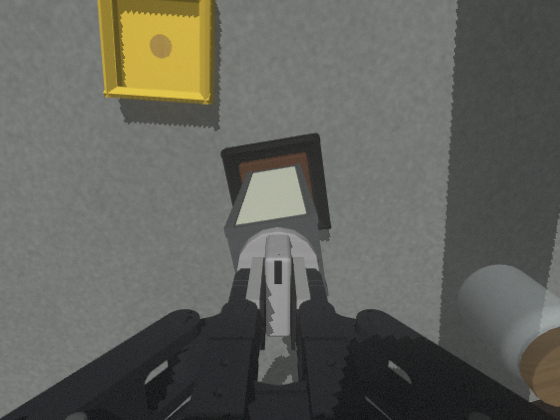

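```bash
python3 -m inch '{"xyz":[[0,0,0],[0,0,0],[0,0,0],[0,0,0],[0,0,0],[0,0,0],[0,0,0],[0,0,0],[0,0,0],[0,0,0]],"twist":[0.03,0.03,0.03,0.03,0.03,0,0,0,0,0],"fingers":[1,1,1,1,1,1,1,1,1,1]}' 40
python3 snap.py
python3 -m inch '{"xyz":[[0,0,0],[0,0,0],[0,0,0],[0,0,0],[0,0,0],[0,0,0],[0,0,0],[0,0,0],[0,0,0],[0,0,0]],"twist":[0.03,0.03,0.03,0.03,0.03,0,0,0,0,0],"fingers":[1,1,1,1,1,1,1,1,1,1]}' 40
python3 snap.py wrist:w21
```

```text
clock: 40.1
tcp_pos: [0.5869, -0.1756, 0.1699]
eef_rot: [0.001, 0.113, 0.994, -0.0]
force: [0.8, -0.9, 4.6]
opening: 0.115
40.1 [ 0.5869 -0.1756  0.1699] yaw_y 1.3435 f [ 0.85 -0.88  4.62] t [-0.256 -0.146  0.057] op 0.115 q6 -0.194
clock: 41.35
tcp_pos: [0.5865, -0.1752, 0.1699]
eef_rot: [0.0, 0.039, 0.999, 0.0]
force: [-0.5, -0.1, 6.6]
opening: 0.117
41.4 [ 0.5865 -0.1752  0.1699] yaw_y 1.4928 f [-0.65 -0.56  5.94] t [-0.098  0.145 -0.263] op 0.122 q6 -0.344
```

View pics/w21.png

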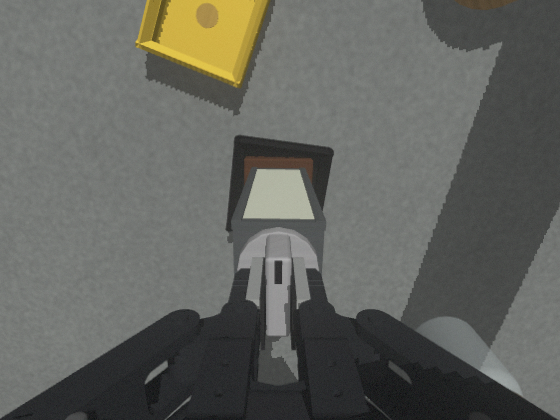

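```bash
python3 -m inch '{"xyz":[[0,0,0],[0,0,0],[0,0,0],[0,0,0],[0,0,0],[0,0,0],[0,0,0],[0,0,0],[0,0,0],[0,0,0]],"twist":[0.02,0.02,0,0,0,0,0,0,0,0],"fingers":[1,1,1,1,1,1,1,1,1,1]}' 40
python3 snap.py
```

```text
clock: 42.65
tcp_pos: [0.5862, -0.1755, 0.1699]
eef_rot: [0.0, 0.02, 1.0, -0.0]
force: [-1.3, -0.4, 7.3]
opening: 0.118
42.65 [ 0.5862 -0.1755  0.1699] yaw_y 1.5314 f [-1.31 -0.36  7.3 ] t [-0.107  0.294 -0.805] op 0.118 q6 -0.383
```

The torque rose to -0.26 and then -0.80 N m, which is the hard stop. I'll release, rise and check.

```bash
python3 -m inch '{"xyz":[[0,0,0],[0,0,0],[0,0,0],[0,0,0],[0,0,0.01],[0,0,0.03],[0,0,0.03],[0,0,0.03],[0,0,0],[0,0,0]],"twist":[0,0,0,0,0,0,0,0,0,0],"fingers":[0.7,0.5,0.2,0,0,0,0,0,0,0]}' 20
python3 snap.py wrist:w22 top:t22 scene:s22; python3 -c "
from meas import *
t=np.array([.5862,-.1755,.27])
top('pics/w22.npz',t,1.3555-np.pi/2,(100,330,205,355),.008)
top('pics/w22.npz',t,1.3555-np.pi/2,(100,240,225,340),.008)
"
```

```text
clock: 43.9
tcp_pos: [0.5862, -0.1753, 0.2691]
eef_rot: [-0.0, 0.018, 1.0, 0.0]
force: [0.0, 0.5, -0.6]
opening: 0.498
44.05 [ 0.5857 -0.1751  0.2681] yaw_y 1.5339 f [-0.75 -0.63 -0.93] t [ 0.002 -0.031 -0.044] op 0.499 q6 -0.385
top plate+disc 2488 ex [-0.025   0.0226] ey [-0.0231  0.0236] zmed 0.1556 rect [ 585.2 -174.9] [45.8 46.2] 85.4
shaft+ 3084 ex [-0.0264  0.0221] ey [-0.0239  0.0233] zmed 0.1509 rect [ 585.2 -174.8] [46.1 46.2] 85.4
bar 839 ex [-0.0198  0.0169] ey [-0.0065  0.0073] zmed 0.1827 rect [ 585.  -174.9] [11.  37.7] 85.4
foot 1856 ex [-0.0433  0.0393] ey [-0.0416  0.0425] zmed 0.0148 rect [ 585.3 -174.8] [84.9 85. ] 78.0
zmax 0.314252481416207
top plate+disc 2488 ex [-0.025   0.0226] ey [-0.0231  0.0236] zmed 0.1556 rect [ 585.2 -174.9] [45.8 46.2] 85.4
shaft+ 3084 ex [-0.0264  0.0221] ey [-0.0239  0.0233] zmed 0.1509 rect [ 585.2 -174.8] [46.1 46.2] 85.4
bar 795 ex [-0.0198  0.0147] ey [-0.0065  0.007 ] zmed 0.1827 rect [ 583.9 -174.9] [11.  35.5] 85.3
foot 1856 ex [-0.0433  0.0393] ey [-0.0416  0.0425] zmed 0.0148 rect [ 585.3 -174.8] [84.9 85. ] 78.0
zmax 0.1839187401408528
```

View pics/w22.png

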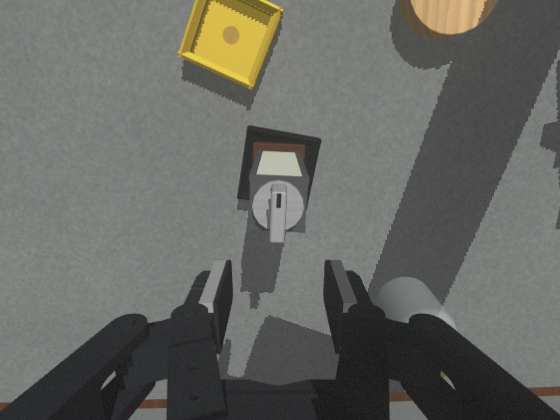

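View pics/s22.png

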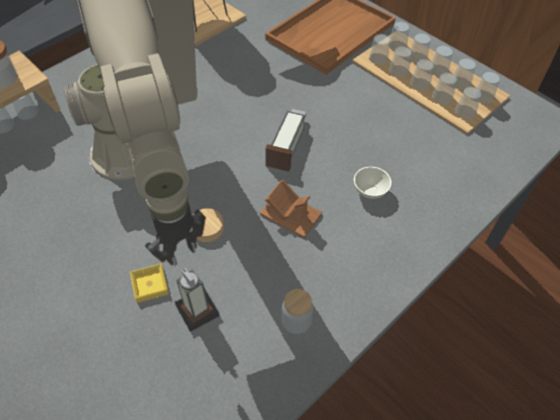

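```bash
python3 -c "
from rig import env
print(env.sign_off())"
```

```text
the job is handed in; nothing more can be done
None
```

The lamp is standing in the charging dock with its dimmer turned to the off stop, and I handed the job in at about 44 s of the 72 s allowed.

- **Taking it out:** I gripped the upper shaft and lifted the lamp out of the rack. The tool can't tilt, so I eased the grip just above the table until gravity swung the lamp nearly upright. Loosening the fingers to 20 N and then easing them a little did nothing at first; a slightly wider easing worked. I then let it settle on its foot on the table and gripped it again.
- **Setting it in the dock:** I lowered it into the pocket slowly. The tool force changed by about 10 N at touchdown, and then I let go.
- **Turning the knob:** One grip and about 2.9 rad of anticlockwise turning brought it to the stop. The reaction torque rose to 0.26 N m and then 0.8 N m, well above the knob's 0.06 N m stiffness. The last part of that turn also rotated the lamp about 7.5° within the pocket's play.

**Last checks (wrist camera):**
- The lamp's centre is within about 0.5 mm of the dock's centre. Its top is at the expected height.
- The knob bar is parallel to the lamp's side, both at 85.4°, which fits the off position.
- The gripper is open, with the fingertips about 75 mm above the knob.
- In the scene picture the jar, coasters and bowl look unmoved, but I did not measure them again.
- No check failed, but the wrist torque about the vertical was noisy (about ±0.1 N m) until the stop.

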